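# Board over, full tin up: preparing a soldering place

### The arm

A 6-joint arm with a two-finger parallel gripper is mounted at the origin on the work surface. World frame = base frame: x ahead of the robot, y to its left, z up, the work surface at z = 0. Lengths are in m, angles in rad, forces in N, time in s.
With the tool pointing down it reaches from about 0.275 to 0.75 m from the base axis. Payload 10.2 kg.
Tool frame: the origin (TCP) lies between the finger pads; the fingertips stand 8 mm ahead of it and the grasp point (between the pads) lies 11 mm behind it; z points along the fingers, y is the line along which they close (so a half turn about z gives the same grasp; the last joint's range is limited). The gripper opens to 85 mm and grips with 20 to 120 N. Pads are 22 mm wide; open, the fingers measure 114 mm over their backs; the gripper's body (76 mm by 85 mm) begins 54 mm behind the grasp point. The pads swing forward as they close: fully open they stand 13 mm farther back than shut.
Start: joints at [0.921, 0.313, 1.498, -0, 1.331, -0.223], TCP at [0.217, 0.478, 0.239] pointing down, gripper open.
Joint ranges: [-2.94, 2.94], [-0.97, 2.17], [0.19, 2.56], [-1.23, 4.37], [0.02, 3.11], [-2.88, 2.88]. Speed limits (rad/s): [2.39, 2.39, 3.01, 3.14, 3.14, 3.14].

### API

Orientations are given as a rotation vector (axis times angle).
In Python, from cell import * gives the robot as it stands.
- The arm moves only by the tool step_arm, never from a script. Its argument "deltas" is one flat list of numbers, 7 for each row, row after row: the shift along the tool's x, y, z in m, then the turn, a rotation vector about the tool's x, y, z in rad, then the finger opening in m, from 0 to 0.0854. In form: [tx, ty, tz, wx, wy, wz, grip, tx, ty, tz, wx, wy, wz, grip, ...]. A call has exactly 10 rows; each row shifts and turns the commanded pose from where the row before left it, along the tool's axes as they then stand; what a row does not reach is not made up. A row lasts 1/8 s, in which the tool goes at most 62.5 mm and 10.7 degrees, less where a joint would pass 70% of its speed; a pose out of reach is approached as far as the arm can. A call with a gripper value outside its range is refused whole. The fingers move at their own pace and stop on an object; "squeeze" is the grip in N (left out, the last holds). Time passes only in rows, so rows that do not move let the fingers close, or fill a call up. It gives the time, the measured TCP pose, the force, the opening and the grip force at its end, in the units of the state.
- read_state(): the state, without advancing time (a new reading comes with each control period).
- get_image(name): name is "scene" or "side" or "wrist"; returns a dict with "image" (400x640x3 uint8, blue, green, red), "K" (3x3 intrinsics, pixels), "rvec" (rotation vector, rad) and "tvec" (3), from world to camera coordinates, as OpenCV has them. Camera axes: x right, y down, z forward; pixel columns grow to the right and rows downward; lengths in m; the calibration is good to about 2 mm. A picture is of the moment at which its call begins. There is no depth.
- hand_in(): hands the job in; it is judged then, once.
The state is a dict: "t": time; "joint_pos": joint angles; "qd": joint speeds; "tau": joint torques, N m; "eef_pos": TCP position; "tool_rot": TCP orientation; "force": force on the tool from outside, world axes, zero at the start; "moment": the same for the moment, N m; "finger_gap": opening from 0.0 (shut) to 1.0 (fully open); "finger_force": force on a finger pad.
Only numpy, scipy, OpenCV 4.12 (cv2) and the standard library are available. Lean on these libraries where they do the work, as an engineer would, in place of code of your own. Each camera call takes 0.05 s, during which the arm holds its last target. There are 200 camera calls.

### The job

Get this place ready for soldering: by its red knob, swing the hinged frame right over so that the board lies flat with its copper side up. Then heft the three look-alike tins; stand the two lighter, part-used ones upright and fully on the orange mat and let go of them, and hold the heaviest, full one up over the middle of the turned board, upright, its underside at least 10 cm above the bench. Finish while still holding it there, with no tin tipped over and the spool, jar and bin left where they are.

Things in the scene. Friction and masses are not known exactly. Their poses are not given: they have to be found in the camera images.
- fixture: Board-flipping fixture, fixed: dark steel base 150 x 200 x 6 mm, two aluminium posts at x = -68 and +68 mm, 58 mm high, four rubber studs 40 mm high. Origin: centre of the base's underside, z up. The hinge axis runs along its x, 45 mm above the origin. Turned by up to 0.25 rad from the bench's axes.
- frame (a joint): Angle a (rad) of the black board frame about the hinge. 0: flat over the fixture's +y side, green side up; 1.57: upright; 3.14 (stop): flat over the -y side, copper side up. A point r from the axis lies at y = r cos a, z = 45 mm + r sin a in the fixture's frame. Stiff: stays where left; 1 to 4 N at the knob turns it. Starts at 0 to 0.2. Frame 120 mm along the hinge, 8 mm thick, reaches 92 mm from it.
- knob (a point): Centre of the red knob, a drum 16 mm in diameter and 26 mm long that lies along the hinge direction, 125 mm from the hinge axis, in the middle of the frame's free edge (fixture x = 0), on an 8 mm rod that points radially outward. 45 mm above the bench when the frame is flat, on either side. Pinched on its flat ends, it pivots between the fingers as the frame swings.
- board_mid (a point): Centre of the board (100 x 70 mm, 4 mm thick), 48.5 mm from the hinge axis; it goes with the frame. Its highest component stands 13 mm above this point.
- tin_a: Closed round tin of solder paste, bare metal with a blue band and blue lid, 56 mm diameter, 62 mm tall, one of three that look exactly alike. Rigid; the contents sit snugly inside. Origin: centre of its underside, z up. Two are part-used (250 to 410 g each), one is full (600 to 800 g); look, name and place say nothing about which.
- tin_b: Closed round tin of solder paste, bare metal with a blue band and blue lid, 56 mm diameter, 62 mm tall, one of three that look exactly alike. Rigid; the contents sit snugly inside. Origin: centre of its underside, z up. Two are part-used (250 to 410 g each), one is full (600 to 800 g); look, name and place say nothing about which.
- tin_c: Closed round tin of solder paste, bare metal with a blue band and blue lid, 56 mm diameter, 62 mm tall, one of three that look exactly alike. Rigid; the contents sit snugly inside. Origin: centre of its underside, z up. Two are part-used (250 to 410 g each), one is full (600 to 800 g); look, name and place say nothing about which.
- mat: Thin orange mat fixed to the bench, 230 mm (its x) x 140 mm (its y), 3 mm thick. Origin: centre of its underside, z up. There is room for both part-used tins side by side along its x, for example 60 mm either side of the middle.
- spool: Red wire spool, standing, 52 mm diameter, 40 mm tall. A bystander to be left where it is (it may shift no more than 30 mm). Origin: centre of its underside.
- jar: White screw-top jar, 56 mm diameter, 100 mm tall. A bystander to be left where it is (it may shift no more than 30 mm). Origin: centre of its underside.
- bin: Open grey parts bin, 120 x 100 x 50 mm. A bystander to be left where it is (it may shift no more than 30 mm). Origin: centre of its underside.
There are look-alikes about, which are no part of the job. Leave any pink or yellow look-alike of the tin_a alone.

How it is judged:
By the outcome, as a careful person would: the job done as asked, in the order asked, and still so for the second after the job is handed in, while the arm keeps its last pose, push and grip.
It also fails if it takes over 72 s, if anything falls off the work surface, if the arm or the gripper's body presses on something with over 40 N, if the wrist force passes 120 N, or if a joint passes its speed limit or range.

## Working session

There is one attempt and no reset: what is moved stays moved. The work goes in short steps, Python scripts to look and compute and a tool call to move; the robot and the scene stay as the last step left them, time stands still between calls to the robot, and variables do not carry over. Pictures are saved under pics/ and viewed, at most 10 in all, crops included, and the job is handed in when it is done.

Besides the shell and the picture viewer there is one more tool, called after "Emit:" as name(argument=value, ...) on one line, values as JSON. step_arm: Moves the arm, as the interface text tells. Its arguments: {"type":"object","properties":{"deltas":{"type":"array"},"squeeze":{"type":"number"}},"required":["deltas"]}

```bash
ls; mkdir -p pics; python3 - <<'E'
from cell import *
import cv2,numpy as np
s=read_state();print(s)
ims=[]
for n in("scene","side","wrist"):
    g=get_image(n);cv2.imwrite(f"pics/{n}0.png",g["image"]);np.savez(f"pics/{n}0.npz",**g)
    R=cv2.Rodrigues(np.array(g["rvec"]))[0];print(n,-R.T@np.array(g["tvec"]).ravel(),R[2],g["K"][0][0])
E
```

```text
pics
{'t': 0.0, 'joint_pos': array([ 9.20624621e-01,  3.13426140e-01,  1.49848182e+00,  4.90463525e-06,
        1.33097535e+00, -2.23400604e-01]), 'qd': array([ 0.00050688,  0.00039161, -0.00052519, -0.00035318, -0.00091469,
       -0.00062307]), 'tau': array([-7.22320260e-05, -4.12268186e+01, -2.59743780e+01, -1.70413450e-04,
        4.10268927e-03,  3.52072846e-05]), 'eef_pos': array([0.21716521, 0.47769583, 0.23873043]), 'tool_rot': array([-6.65179817e-01, -3.06980121e+00,  1.83354246e-03]), 'force': array([ 0.24889435,  0.04046955, -0.48853956]), 'moment': array([-0.02464821, -0.00655433,  0.02289696]), 'finger_force': 0.0, 'finger_gap': 1.0022055799752285}
scene [1.23254802 0.05827017 0.85015305] [-0.62457935 -0.01880643 -0.78073488] 373.264522599771
side [0.40465802 0.87623532 0.74629413] [ 0.18779189 -0.76046962 -0.62162704] 427.1117126544097
wrist [0.15634003 0.50432378 0.37225401] [ 0.23479626 -0.10811352 -0.96601355] 297.4907886510283
```

View pics/scene0.png

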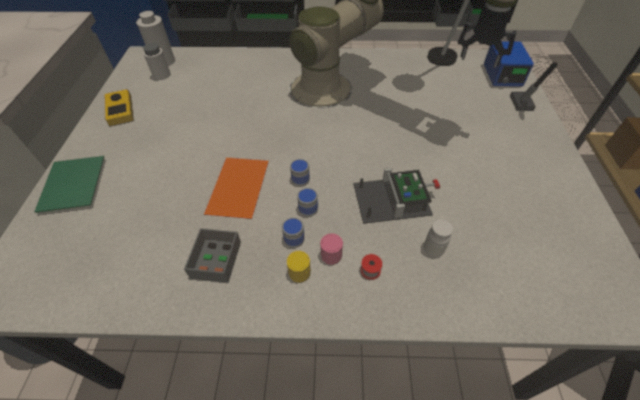

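View pics/side0.png

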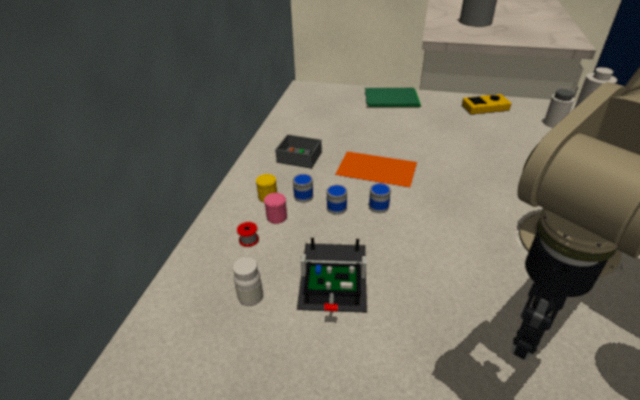

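The scene view shows the blue tins at (300,171), (308,200) and (293,231). Their look-alikes are pink (331,249) and yellow (298,266). The red knob is at (435,184), and the other red thing is the spool (371,266). The orange mat is at (237,187), not to be confused with the green one at (72,184). The jar is at (438,238) and the bin at (214,254). In the side view the knob is at (331,307) and the tins at (303,187), (337,199) and (380,197).

```bash
cat > h.py <<'E'
import cv2,numpy as np
class V:
    def __init__(s,g):
        s.K=np.array(g["K"]);s.R=cv2.Rodrigues(np.array(g["rvec"]))[0];s.t=np.array(g["tvec"]).ravel();s.im=np.array(g["image"])
        s.c=-s.R.T@s.t;s.P=s.K@np.c_[s.R,s.t];s.hsv=cv2.cvtColor(s.im,cv2.COLOR_BGR2HSV)
    def ray(s,p): return s.R.T@np.linalg.solve(s.K,[p[0],p[1],1])
    def pl(s,p,z): d=s.ray(p);return s.c+d*(z-s.c[2])/d[2]
    def pr(s,X): q=s.P@np.r_[X,1];return q[:2]/q[2]
    def blobs(s,lo,hi,amin=15):
        m=cv2.inRange(s.hsv,lo,hi);n,l,st,c=cv2.connectedComponentsWithStats(m)
        return [(c[i].round(1),st[i].tolist(),l==i) for i in range(1,n) if st[i][4]>=amin]
def tri(a,p,b,q):
    X=cv2.triangulatePoints(a.P,b.P,np.array(p,float),np.array(q,float)).ravel();return X[:3]/X[3]
def load(n): return V(np.load(f"pics/{n}.npz"))
def live(n,f=None):
    from cell import get_image
    g=get_image(n)
    if f: np.savez(f"pics/{f}.npz",**g)
    return V(g)
E
python3 - <<'E'
from h import *
S=load("scene0");D=load("side0")
C={"red":((0,170,90),(6,255,255)),"blue":((108,140,50),(128,255,255)),"orange":((6,180,120),(15,255,255)),"green":((45,100,30),(75,255,255))}
for k,(lo,hi) in C.items():
    for n,v in(("S",S),("D",D)):
        for c,st,m in v.blobs(lo,hi):
            e=""
            if k=="orange":
                cn=max(cv2.findContours(m.astype('uint8'),0,2)[0],key=cv2.contourArea)
                w=np.array([v.pl(p[0],.003)[:2] for p in cn],np.float32);e=cv2.minAreaRect(w)
            print(k,n,c,st,v.pl(c,.06 if k=="blue" else .045 if k!="orange" else .003).round(3),e)
a=cv2.resize(S.im[150:290,270:470],None,fx=4,fy=4,interpolation=2);cv2.imwrite("pics/crop.png",a)
E
```

```text
red S [371.4 263.5] [363, 255, 18, 17, 189] [0.784 0.154 0.045] 
red D [246.6 229. ] [237, 222, 20, 15, 220] [0.773 0.164 0.045] 
red D [248.3 243.5] [240, 240, 18, 6, 42] [0.75  0.211 0.045] 
red D [330.5 306.8] [324, 303, 14, 8, 98] [0.523 0.349 0.045] 
blue S [505.3  44.5] [502, 42, 7, 7, 36] [-0.219  0.745  0.06 ] 
blue S [516.6  55.9] [501, 42, 31, 23, 437] [-0.133  0.766  0.06 ] 
blue S [298.9 165.4] [293, 162, 13, 8, 66] [ 0.473 -0.044  0.06 ] 
blue S [306.8 195.3] [300, 191, 14, 10, 108] [ 0.585 -0.014  0.06 ] 
blue S [292.2 225.9] [285, 220, 15, 13, 138] [ 0.688 -0.046  0.06 ] 
blue D [302.3 179.1] [295, 175, 16, 9, 118] [ 0.687 -0.047  0.06 ] 
blue D [380.  188.8] [372, 184, 17, 11, 138] [ 0.472 -0.045  0.06 ] 
blue D [336.3 190.3] [328, 186, 17, 10, 136] [ 0.585 -0.015  0.06 ] 
blue D [303.2 194.2] [295, 189, 17, 10, 123] [0.667 0.019 0.06 ] 
blue D [378.5 204.6] [370, 199, 19, 11, 135] [0.468 0.023 0.06 ] 
blue D [336.5 206. ] [328, 201, 18, 10, 133] [0.571 0.05  0.06 ] 
blue D [318.  267.6] [316, 264, 5, 9, 28] [0.568 0.264 0.06 ] 
orange S [237.  188.3] [206, 159, 61, 5
[... 153 characters left out ...]
1 168.6] [336, 152, 80, 35, 1808] [ 0.499 -0.223  0.003] ((0.5017204880714417, -0.22603881359100342), (0.13542065024375916, 0.22522801160812378), 85.11872100830078)
green S [476.4  10.6] [472, 8, 9, 6, 39] [-0.547  0.708  0.045] 
green S [267.   15.5] [247, 13, 41, 6, 163] [-0.487 -0.257  0.045] 
green S [519.   70.8] [512, 68, 15, 7, 76] [-0.054  0.757  0.045] 
green S [207.2 256.5] [204, 255, 7, 4, 26] [ 0.773 -0.25   0.045] 
green S [222.  257.8] [219, 256, 7, 5, 25] [ 0.776 -0.213  0.045] 
green D [391.9  97.5] [366, 88, 54, 19, 910] [ 0.499 -0.646  0.045] 
green D [301.2 150.7] [299, 149, 5, 5, 19] [ 0.736 -0.213  0.045] 
green D [331.1 278.6] [308, 266, 49, 25, 761] [0.537 0.276 0.045]
```

View pics/crop.png

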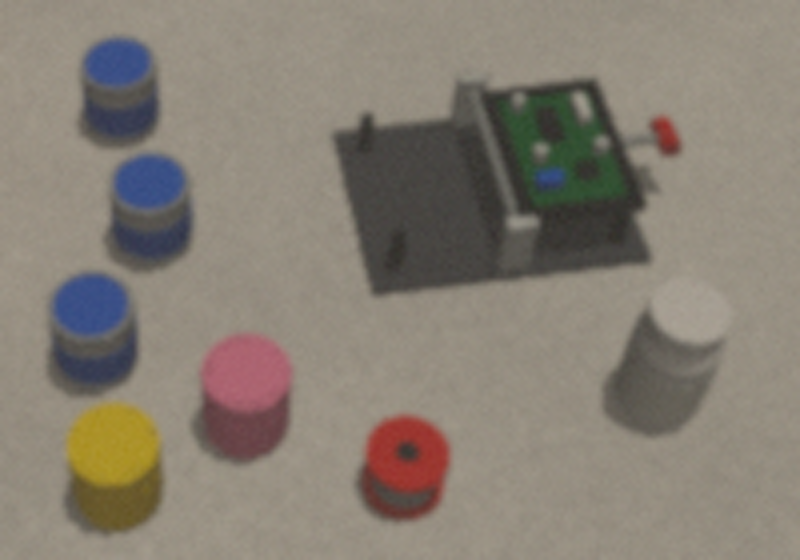

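The crop confirms the choices: three blue tins, the red knob drum on its rod at scene pixel (436,184), and the spool well apart at (371,266). The base's corners are at (353,183), (364,223) and (432,216).

```bash
python3 - <<'E'
from h import *
S=load("scene0");D=load("side0")
print("knob",tri(S,(436.2,184),D,(330.5,306.8)).round(4))
for p in[(353.2,183.2),(363.7,223.2),(432.5,215.5)]: print("corner",S.pl(p,.006).round(4))
# dark base in side
m=cv2.inRange(D.hsv[235:312,290:375],(0,0,0),(180,255,85))
ys,xs=np.nonzero(m);w=np.array([D.pl((x+290,y+235),.006)[:2] for x,y in zip(xs,ys)],np.float32);print(cv2.minAreaRect(w))
for k,lo,hi in(("pink",(165,80,90),(178,190,255)),("yel",(22,150,90),(32,255,255))):
    for n,v in(("S",S),("D",D)):
        for c,st,_ in v.blobs(lo,hi,60): print(k,n,c,st,v.pl(c,.045).round(3))
from cell import *
print(read_state()["tool_rot"])
a=cv2.resize(D.im[225:325,270:390],None,fx=6,fy=6,interpolation=2);cv2.imwrite("pics/crop2.png",a)
E
```

```text
knob [0.5234 0.3506 0.0458]
corner [0.4915 0.1177 0.006 ]
corner [0.6376 0.1435 0.006 ]
corner [0.6075 0.3368 0.006 ]
((0.5438205003738403, 0.22016537189483643), (0.14700907468795776, 0.22044990956783295), 9.533964157104492)
pink S [331.1 247.5] [321, 234, 22, 30, 497] [0.741 0.055 0.045]
pink D [275.4 207.5] [265, 193, 21, 30, 532] [0.729 0.07  0.045]
yel S [117.6 105.4] [105, 90, 26, 34, 425] [ 0.181 -0.697  0.045]
yel S [298.1 263.5] [287, 251, 22, 31, 441] [ 0.788 -0.025  0.045]
yel D [488.8 104. ] [464, 94, 47, 20, 486] [ 0.15  -0.656  0.045]
yel D [265.4 184.6] [256, 174, 20, 27, 371] [ 0.787 -0.021  0.045]
[-6.65283031e-01 -3.06992582e+00  1.35241877e-03]
```

View pics/crop2.png

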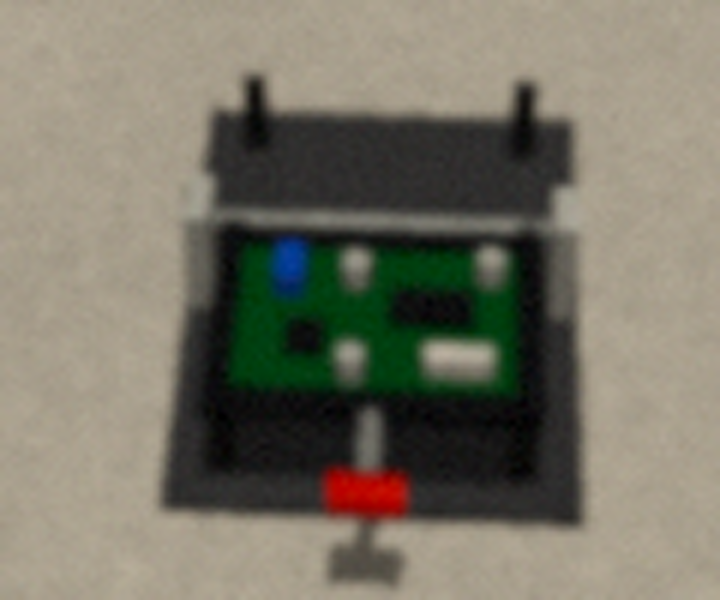

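The side crop shows the board green side up and nearly flat. The knob is at crop (367,492), and the base corners are at crop (165,508), (580,522), (570,120) and (213,108).

```bash
python3 - <<'E'
from h import *
D=load("side0")
P=[D.pl((270+x/6,225+y/6),.006) for x,y in[(165,508),(580,522),(570,120),(213,108)]]
print(np.round(P,4),np.mean(P,0).round(4))
S=load("scene0");m=[(c,st) for c,st,_ in S.blobs((0,120,60),(9,255,255),8)];print(m)
for x in m: print(tri(S,x[0],D,(330.5,306.8)).round(4))
from scipy.spatial.transform import Rotation as Q
from cell import *
s=read_state();R=Q.from_rotvec(s["tool_rot"]).as_matrix();print(R.round(3))
# yaw of tool y; want tool y along fixture x
y=np.array([np.cos(.163),np.sin(.163),0]);
for sg in(1,-1):
    v=R.T@(sg*y);print("turn wz",-np.arctan2(v[0],v[1]))
print("delta tool", (R.T@(np.array([.523,.35,.16])-s["eef_pos"])).round(3))
E
```

```text
[[0.5959 0.3415 0.006 ]
 [0.4524 0.3167 0.006 ]
 [0.4854 0.1195 0.006 ]
 [0.6306 0.1429 0.006 ]] [0.5411 0.2301 0.006 ]
[(array([436.1, 183.2]), [434, 180, 5, 8, 28]), (array([371.6, 264.3]), [361, 254, 21, 25, 319])]
[0.5226 0.3509 0.0471]
[ 0.5932  0.164  -0.2373]
[[-0.91   0.414 -0.001]
 [ 0.414  0.91  -0.001]
 [ 0.    -0.001 -1.   ]]
turn wz 0.9809768575293026
turn wz -2.1606157960604904
delta tool [-0.331  0.01   0.079]
```

Emit:
step_arm(deltas=[-0.055,0.0015,0.005,0,0,0,0.085,-0.055,0.0015,0.005,0,0,0,0.085,-0.055,0.0015,0.005,0,0,0,0.085,-0.055,0.0015,0.005,0,0,0,0.085,-0.055,0.0015,0.005,0,0,0,0.085,-0.055,0.0015,0.005,0,0,0,0.085,0,0,0,0,0,0.18,0.085,0,0,0,0,0,0.18,0.085,0,0,0,0,0,0.18,0.085,0,0,0,0,0,0.18,0.085], squeeze=30)

```text
t: 1.4
eef_pos: [0.5214, 0.3494, 0.2089]
tool_rot: [-1.712, -2.634, 0.001]
force: [-0.8, -0.0, 0.6]
finger_gap: 0.995
finger_force: 0.0
```

```bash
cat >> h.py <<'E'
from scipy.spatial.transform import Rotation as Q
def goto(target,ydir):
    "remaining move: tool-frame shift to target TCP, and wz to bring tool y along yaw ydir"
    from cell import read_state
    s=read_state();R=Q.from_rotvec(s["tool_rot"]).as_matrix()
    v=R.T@[np.cos(ydir),np.sin(ydir),0];w=-np.arctan2(v[0],v[1]);w=(w+np.pi/2)%np.pi-np.pi/2
    print("t",round(s["t"],2),"pos",s["eef_pos"].round(4),"down",R[:,2].round(3),"q",s["joint_pos"].round(2),"shift",(R.T@(np.array(target)-s["eef_pos"])).round(4),"wz",round(w,3),"F",s["force"].round(1),"gap",round(s["finger_gap"],3),"ff",s["finger_force"])
    print("R",R[:2,:2].round(3).tolist())
E
python3 - <<'E'
from h import *
goto((.523,.351,.035),.165)
W=live("wrist","w1");cv2.imwrite("pics/w1.png",W.im)
for c,st,_ in W.blobs((0,150,60),(8,255,255),30): print(c,st,W.pl(c,.046).round(4))
E
```

```text
t 1.4 pos [0.5214 0.3494 0.2089] down [-0.001 -0.    -1.   ] q [ 0.4   0.56  1.2   0.    1.37 -0.01] shift [0.0008 0.0023 0.1739] wz 0.253 F [-0.8 -0.   0.6] gap 0.995 ff 0.0
R [[-0.406, 0.914], [0.914, 0.406]]
[319.  190.8] [306, 181, 27, 20, 357] [0.5211 0.3485 0.046 ]
```

Emit:
step_arm(deltas=[0.0005,0.001,0.03,0,0,0.126,0.085,0,0,0.03,0,0,0.126,0.085,0,0,0.03,0,0,0,0.085,0,0,0.03,0,0,0,0.085,0,0,0.027,0,0,0,0.06,0,0,0.026,0,0,0,0.045,0,0,0,0,0,0,0.035,0,0,0,0,0,0,0.02,0,0,0,0,0,0,0.02,0,0,0,0,0,0,0.02], squeeze=30)

```text
t: 2.7
eef_pos: [0.5223, 0.3504, 0.0371]
tool_rot: [2.022, 2.404, 0.001]
force: [-2.3, -1.8, 1.0]
finger_gap: 0.295
finger_force: 32.5
```

```bash
python3 - <<'E'
from h import *
goto((.523,.351,.035),.165)
W=live("wrist","w2")
for c,st,_ in W.blobs((0,150,60),(8,255,255),20): print(c,st,W.pl(c,.046).round(4))
E
```

```text
t 2.7 pos [0.5223 0.3504 0.0371] down [ 0.001  0.    -1.   ] q [ 0.4   0.75  1.37 -0.    1.03  0.23] shift [0.0004 0.0008 0.0021] wz 0.007 F [-2.3 -1.8  1. ] gap 0.295 ff 32.51515746116638
R [[-0.172, 0.985], [0.985, 0.172]]
[317.6 274.2] [289, 257, 59, 35, 1893] [0.521  0.3479 0.046 ]
```

Emit:
step_arm(deltas=[-0.002,0,-0.0194,0,0,0,0.02,-0.005,0,-0.0189,0,0,0,0.02,-0.0078,0,-0.0179,0,0,0,0.02,-0.0105,0,-0.0164,0,0,0,0.02,-0.0129,0,-0.0146,0,0,0,0.02,-0.0151,0,-0.0124,0,0,0,0.02,-0.0168,0,-0.0099,0,0,0,0.02,-0.0181,0,-0.0072,0,0,0,0.02,-0.019,0,-0.0043,0,0,0,0.02,-0.0195,0,-0.0013,0,0,0,0.02])

```text
t: 4.0
eef_pos: [0.5434, 0.2247, 0.1602]
tool_rot: [-2.022, -2.404, -0.0]
force: [-4.2, 2.7, 1.2]
finger_gap: 0.292
finger_force: 29.5
```

```bash
python3 - <<'E'
from h import *
goto((.5435,.2285,.159),.165)
E
```

```text
t 4.0 pos [0.5434 0.2247 0.1602] down [-0.001  0.001 -1.   ] q [0.19 0.52 1.41 0.   1.22 0.02] shift [0.0037 0.0008 0.0012] wz 0.007 F [-4.2  2.7  1.2] gap 0.292 ff 29.528575837612152
R [[-0.171, 0.985], [0.985, 0.171]]
```

Emit:
step_arm(deltas=[-0.0194,0,0.0018,0,0,0,0.02,-0.0189,0,0.0048,0,0,0,0.02,-0.0179,0,0.0076,0,0,0,0.02,-0.0165,0,0.0103,0,0,0,0.02,-0.0147,0,0.0128,0,0,0,0.02,-0.0126,0,0.0149,0,0,0,0.02,-0.0101,0,0.0167,0,0,0,0.02,-0.0074,0,0.0181,0,0,0,0.02,-0.0045,0,0.019,0,0,0,0.02,-0.0015,0,0.0194,0,0,0,0.02])

```text
t: 5.25
eef_pos: [0.5639, 0.1012, 0.0334]
tool_rot: [-2.022, -2.403, 0.007]
force: [-8.1, -5.9, 5.8]
finger_gap: 0.297
finger_force: 45.2
```

```bash
python3 - <<'E'
from h import *
goto((.564,.105,.034),.165)
E
```

```text
t 5.25 pos [0.5639 0.1012 0.0334] down [-0.003 -0.003 -1.   ] q [-0.03  0.65  1.56 -0.    0.93 -0.2 ] shift [ 0.0037  0.0007 -0.0006] wz 0.007 F [-8.1 -5.9  5.8] gap 0.297 ff 45.23769915103912
R [[-0.171, 0.985], [0.985, 0.171]]
```

Emit:
step_arm(deltas=[0.001,0,0.0015,0,0,0,0.02,0,0,0,0,0,0,0.02,0,0,0,0,0,0,0.06,0,0,0,0,0,0,0.06,0,0,0,0,0,0,0.06,0,0,-0.03,0,0,0,0.06,0,0,-0.04,0,0,0,0.085,0,0,-0.05,0,0,0,0.085,0,0,-0.04,0,0,0,0.085,0,0,0,0,0,0,0.085])

```text
t: 6.5
eef_pos: [0.5661, 0.1049, 0.195]
tool_rot: [2.019, 2.401, 0.006]
force: [0.3, -0.5, -1.1]
finger_gap: 0.999
finger_force: 0.0
```

```bash
python3 - <<'E'
from h import *
S=live("scene","s3");D=live("side","d3")
r=[v.blobs((0,150,60),(8,255,255),8) for v in(S,D)]
for k in r: print([(c,st) for c,st,_ in k])
a=cv2.resize(D.im[150:300,240:400],None,fx=4,fy=4,interpolation=2);cv2.imwrite("pics/d3.png",a)
goto((.472,-.045,.16),1.57)
for v in(S,D):
    for c,st,_ in v.blobs((108,140,50),(128,255,255),40): print(c,v.pl(c,.062).round(3))
E
```

```text
[(array([371.4, 263.5]), [362, 255, 20, 18, 254])]
[(array([335.3, 222.1]), [330, 220, 11, 6, 51]), (array([246.7, 229.1]), [237, 222, 20, 15, 238]), (array([249.2, 242.6]), [240, 235, 18, 12, 60])]
t 6.6 pos [0.5646 0.1049 0.1914] down [-0. -0. -1.] q [-0.02  0.46  1.41 -0.    1.27 -0.19] shift [-0.1318 -0.1169  0.0314] wz -1.398 F [ 0.2 -0.3 -0.1] gap 0.988 ff 0.0
R [[-0.171, 0.985], [0.985, 0.171]]
[511.2  53. ] [-0.151  0.749  0.062]
[299.1 165.2] [ 0.474 -0.043  0.062]
[305.  195.1] [ 0.586 -0.019  0.062]
[292.2 225.9] [ 0.689 -0.046  0.062]
[302.4 179. ] [ 0.686 -0.044  0.062]
[380.  188.8] [ 0.472 -0.042  0.062]
[336.4 190.4] [ 0.584 -0.012  0.062]
[303.1 194.2] [0.667 0.022 0.062]
[378.6 204.6] [0.467 0.025 0.062]
[336.3 206. ] [0.571 0.052 0.062]
```

View pics/d3.png

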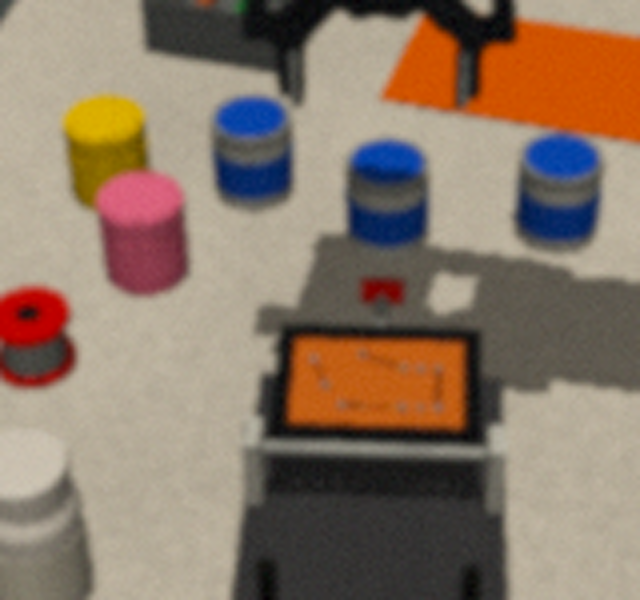

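The crop shows the board lying copper side up between the posts, with the knob beyond it at side pixel (335,222) and all tins upright. Next is the tin nearest the robot.

Emit:
step_arm(deltas=[-0.0325,-0.029,0,0,0,0,0.085,-0.0325,-0.029,0,0,0,0,0.085,-0.0325,-0.029,0,0,0,0,0.085,-0.0325,-0.029,0,0,0,0,0.085,0,0,0.042,0,0,0,0.085,0,0,0.042,0,0,0,0.085,0,0,0.04,0,0,0,0.085,0,0,0.038,0,0,0,0.085,0,0,0,0,0,0,0.045,0,0,0,0,0,0,0.045], squeeze=50)

```text
t: 7.85
eef_pos: [0.473, -0.0432, 0.0305]
tool_rot: [2.022, 2.404, 0.0]
force: [-1.3, -0.3, -3.1]
finger_gap: 0.649
finger_force: 53.2
```

Emit:
step_arm(deltas=[0,0,0,0,0,0,0.045,0,0,0,0,0,0,0.045,0,0,-0.015,0,0,0,0.045,0,0,-0.025,0,0,0,0.045,0,0,-0.03,0,0,0,0.045,0,0,-0.02,0,0,0,0.045,0,0,0,0,0,0,0.045,0,0,0,0,0,0,0.045,0,0,0,0,0,0,0.045,0,0,0,0,0,0,0.045])

```text
t: 9.1
eef_pos: [0.4726, -0.043, 0.1192]
tool_rot: [-2.022, -2.403, 0.001]
force: [-1.2, 0.1, -2.8]
finger_gap: 0.649
finger_force: 53.8
```

```bash
python3 - <<'E'
from h import *
from cell import *
S=live("scene","s4");D=live("side","d4")
f=[]
for i in range(5):
    live("wrist");f.append(read_state()["force"])
print("F",np.mean(f,0).round(2),np.std(f,0).round(2))
for n,v in(("scene0",S),("side0",D)):
    v=load(n);b=max(v.blobs((6,180,120),(15,255,255)),key=lambda b:b[1][4])
    cn=max(cv2.findContours(b[2].astype('uint8'),0,2)[0],key=cv2.contourArea)
    q=cv2.approxPolyDP(cn,4,True)[:,0];Pp=np.array([v.pl(p,.003)[:2] for p in q]);print(Pp.round(3).tolist(),Pp.mean(0).round(3))
goto((.5,-.2,.1),.165)
E
```

```text
F [ 0.18  0.24 -2.86] [0.21 0.59 0.25]
[[0.394, -0.282], [0.609, -0.301], [0.621, -0.174], [0.405, -0.156]] [ 0.507 -0.229]
[[0.618, -0.175], [0.397, -0.152], [0.387, -0.283], [0.607, -0.299]] [ 0.502 -0.227]
t 9.45 pos [ 0.4728 -0.0431  0.1197] down [-0.  0. -1.] q [-0.34  0.34  1.8   0.    1.   -0.51] shift [-0.1592 -0.      0.0196] wz 0.007 F [ 0.4  0.4 -3. ] gap 0.643 ff 53.79697356373072
R [[-0.171, 0.985], [0.985, 0.171]]
```

The first tin weighs about 0.29 kg, so it is part-used and goes on the mat.

Emit:
step_arm(deltas=[-0.0345,-0.0118,0,0,0,0,0.045,-0.0345,-0.0118,0,0,0,0,0.045,-0.0345,-0.0118,0,0,0,0,0.045,-0.0345,-0.0118,0,0,0,0,0.045,-0.0345,-0.0118,0,0,0,0,0.045,0,0,0.03,0,0,0,0.045,0,0,0.03,0,0,0,0.045,0,0,0.018,0,0,0,0.045,0,0,0.0072,0,0,0,0.045,0,0,0,0,0,0,0.045])

```text
t: 10.7
eef_pos: [0.4443, -0.2232, 0.0347]
tool_rot: [2.022, 2.404, -0.0]
force: [0.1, -1.0, -2.6]
finger_gap: 0.646
finger_force: 53.9
```

Emit:
step_arm(deltas=[0,0,0,0,0,0,0.08,0,0,0,0,0,0,0.085,0,0,0,0,0,0,0.085,0,0,0,0,0,0,0.085,0,0,-0.02,0,0,0,0.085,0,0,-0.035,0,0,0,0.085,0,0,-0.04,0,0,0,0.085,0,0,-0.04,0,0,0,0.085,0.04,0.035,0,0,0,0,0.085,0.04,0.035,0,0,0,0,0.085])

```text
t: 11.95
eef_pos: [0.5001, -0.1316, 0.1701]
tool_rot: [2.024, 2.402, 0.0]
force: [1.2, 0.5, -0.6]
finger_gap: 0.995
finger_force: 0.0
```

```bash
python3 - <<'E'
from h import *
goto((.585,-.0155,.029),.165)
for n in("scene","side"):
    v=live(n)
    for c,st,_ in v.blobs((108,140,50),(128,255,255),40): print(n,c,v.pl(c,.062).round(3))
E
```

```text
t 11.95 pos [ 0.5001 -0.1316  0.1701] down [ 0.001 -0.001 -1.   ] q [-0.48  0.36  1.62  0.    1.16 -0.65] shift [0.1001 0.1032 0.1411] wz 0.005 F [ 1.2  0.5 -0.6] gap 0.995 ff 0.0
R [[-0.17, 0.986], [0.986, 0.17]]
scene [511.3  53. ] [-0.151  0.749  0.062]
scene [239.  157.1] [ 0.444 -0.224  0.062]
scene [306.8 195.1] [ 0.586 -0.014  0.062]
scene [292.1 225.7] [ 0.688 -0.046  0.062]
side [396.5 153.6] [ 0.445 -0.226  0.062]
side [395.2 167.5] [ 0.442 -0.151  0.062]
side [302.3 179.1] [ 0.686 -0.044  0.062]
side [336.4 190.3] [ 0.584 -0.013  0.062]
side [303.1 194.2] [0.667 0.022 0.062]
side [336.5 206. ] [0.571 0.052 0.062]
```

The first tin stands on the mat at (0.444, -0.224). Next is tin B at (0.585, -0.014).

Emit:
step_arm(deltas=[0.0335,0.0345,0,0,0,0,0.085,0.034,0.0345,0,0,0,0,0.085,0.034,0.0345,0,0,0,0,0.085,0,0,0.038,0,0,0,0.085,0,0,0.038,0,0,0,0.085,0,0,0.034,0,0,0,0.085,0,0,0.03,0,0,0,0.085,0,0,0,0,0,0,0.045,0,0,0,0,0,0,0.045,0,0,0,0,0,0,0.045])

```text
t: 13.3
eef_pos: [0.5846, -0.015, 0.0308]
tool_rot: [2.021, 2.403, 0.001]
force: [0.5, -1.2, 2.0]
finger_gap: 0.65
finger_force: 54.8
```

Emit:
step_arm(deltas=[0,0,0,0,0,0,0.045,0,0,0,0,0,0,0.045,0,0,-0.015,0,0,0,0.045,0,0,-0.025,0,0,0,0.045,0,0,-0.03,0,0,0,0.045,0,0,-0.02,0,0,0,0.045,0,0,0,0,0,0,0.045,0,0,0,0,0,0,0.045,0,0,0,0,0,0,0.045,0,0,0,0,0,0,0.045])

```text
t: 14.55
eef_pos: [0.5838, -0.0146, 0.1188]
tool_rot: [-2.022, -2.403, 0.001]
force: [-0.3, 0.6, -6.7]
finger_gap: 0.652
finger_force: 55.8
```

```bash
python3 - <<'E'
from h import *
from cell import *
f=[]
for i in range(5):
    live("wrist");f.append(read_state()["force"])
print("F",np.mean(f,0).round(2),np.std(f,0).round(2))
goto((.564,-.233,.0345),.165)
E
```

```text
F [ 0.03  0.09 -7.56] [0.47 0.41 0.53]
t 14.8 pos [ 0.584  -0.0146  0.1194] down [-0.  0. -1.] q [-0.23  0.56  1.46  0.    1.12 -0.4 ] shift [-0.2118 -0.0571  0.0849] wz 0.007 F [-0.5  0.  -7.1] gap 0.649 ff 55.752619709819555
R [[-0.171, 0.985], [0.985, 0.171]]
```

Tin B weighs about 0.77 kg, so it is the full one. I'll put it back down where it was and take tin C.

Emit:
step_arm(deltas=[0,0,0.03,0,0,0,0.045,0,0,0.03,0,0,0,0.045,0,0,0.02,0,0,0,0.045,0,0,0.008,0,0,0,0.045,0,0,0,0,0,0,0.045,0,0,0,0,0,0,0.08,0,0,0,0,0,0,0.085,0,0,0,0,0,0,0.085,0,0,0,0,0,0,0.085,0,0,-0.02,0,0,0,0.085])

```text
t: 16.05
eef_pos: [0.5833, -0.0145, 0.0507]
tool_rot: [-2.021, -2.402, 0.002]
force: [0.4, 0.5, 0.9]
finger_gap: 0.999
finger_force: 0.0
```

Emit:
step_arm(deltas=[0,0,-0.04,0,0,0,0.085,0,0,-0.04,0,0,0,0.085,0,0,-0.03,0,0,0,0.085,-0.0235,0.048,0,0,0,0,0.08,-0.0235,0.048,0,0,0,0,0.08,0,0,0,0,0,0,0.08,0,0,0,0,0,0,0.08,0,0,0,0,0,0,0.08,0,0,0,0,0,0,0.08,0,0,0,0,0,0,0.08])

```text
t: 17.3
eef_pos: [0.6865, -0.0444, 0.162]
tool_rot: [2.022, 2.404, 0.0]
force: [0.4, -0.0, 0.1]
finger_gap: 0.939
finger_force: 0.0
```

```bash
python3 - <<'E'
from h import *
goto((.687,-.0455,.0305),.165)
for n in("scene","side"):
    v=live(n)
    for c,st,_ in v.blobs((108,140,50),(128,255,255),40): print(n,c,v.pl(c,.062).round(3))
E
```

```text
t 17.3 pos [ 0.6865 -0.0444  0.162 ] down [ 0. -0. -1.] q [-0.23  0.74  1.03 -0.    1.37 -0.41] shift [-0.0012  0.0003  0.1315] wz 0.007 F [ 0.4 -0.   0.1] gap 0.939 ff 0.0
R [[-0.171, 0.985], [0.985, 0.171]]
scene [511.3  53. ] [-0.151  0.749  0.062]
scene [239.3 157.1] [ 0.444 -0.223  0.062]
side [396.7 153.5] [ 0.444 -0.227  0.062]
side [395.3 167.7] [ 0.441 -0.15   0.062]
side [302.3 179. ] [ 0.686 -0.044  0.062]
side [336.3 190.3] [ 0.584 -0.012  0.062]
side [303.1 194. ] [0.667 0.021 0.062]
side [336.  205.9] [0.572 0.052 0.062]
```

Emit:
step_arm(deltas=[-0.001,0,0.035,0,0,0,0.08,0,0,0.035,0,0,0,0.08,0,0,0.035,0,0,0,0.08,0,0,0.0265,0,0,0,0.08,0,0,0,0,0,0,0.08,0,0,0,0,0,0,0.045,0,0,0,0,0,0,0.045,0,0,0,0,0,0,0.045,0,0,0,0,0,0,0.045,0,0,0,0,0,0,0.045])

```text
t: 18.65
eef_pos: [0.6877, -0.0457, 0.0322]
tool_rot: [2.02, 2.402, 0.002]
force: [-1.2, 0.5, 7.1]
finger_gap: 0.653
finger_force: 53.9
```

Emit:
step_arm(deltas=[0,0,-0.01,0,0,0,0.045,0,0,-0.015,0,0,0,0.045,0,0,-0.025,0,0,0,0.045,0,0,-0.03,0,0,0,0.045,0,0,-0.015,0,0,0,0.045,0,0,0,0,0,0,0.045,0,0,0,0,0,0,0.045,0,0,0,0,0,0,0.045,0,0,0,0,0,0,0.045,0,0,0,0,0,0,0.045])

```text
t: 19.9
eef_pos: [0.6868, -0.0455, 0.1247]
tool_rot: [-2.022, -2.404, 0.0]
force: [-0.2, 0.0, -3.1]
finger_gap: 0.651
finger_force: 53.9
```

```bash
python3 - <<'E'
from h import *
from cell import *
f=[]
for i in range(5):
    live("wrist");f.append(read_state()["force"])
print("F",np.mean(f,0).round(2),np.std(f,0).round(2))
goto((.564,-.233,.0345),.165)
E
```

```text
F [ 0.18  0.12 -3.62] [0.52 0.4  0.18]
t 20.15 pos [ 0.6868 -0.0455  0.125 ] down [-0. -0. -1.] q [-0.24  0.77  1.07 -0.    1.3  -0.41] shift [-0.1637 -0.1531  0.0905] wz 0.007 F [ 0.6 -0.1 -3.9] gap 0.653 ff 53.90794364735484
R [[-0.171, 0.985], [0.985, 0.171]]
```

Tin C weighs about 0.37 kg, so it is part-used and also goes on the mat.

Emit:
step_arm(deltas=[-0.0325,-0.0306,0,0,0,0,0.045,-0.0328,-0.0306,0,0,0,0,0.045,-0.0328,-0.0306,0,0,0,0,0.045,-0.0328,-0.0306,0,0,0,0,0.045,-0.0328,-0.0306,0,0,0,0,0.045,0,0,0.035,0,0,0,0.045,0,0,0.03,0,0,0,0.045,0,0,0.017,0,0,0,0.045,0,0,0.0065,0,0,0,0.045,0,0,0,0,0,0,0.045])

```text
t: 21.4
eef_pos: [0.5645, -0.233, 0.037]
tool_rot: [2.022, 2.404, 0.0]
force: [0.3, 0.1, -2.7]
finger_gap: 0.651
finger_force: 54.6
```

Emit:
step_arm(deltas=[0,0,0,0,0,0,0.08,0,0,0,0,0,0,0.085,0,0,0,0,0,0,0.085,0,0,0,0,0,0,0.085,0,0,-0.02,0,0,0,0.085,0,0,-0.035,0,0,0,0.085,0,0,-0.04,0,0,0,0.085,0,0,-0.035,0,0,0,0.085,0.04,0.01,0,0,0,0,0.085,0.04,0.01,0,0,0,0,0.085])

```text
t: 22.65
eef_pos: [0.5701, -0.1499, 0.1669]
tool_rot: [2.023, 2.403, 0.0]
force: [-0.3, -0.1, -0.5]
finger_gap: 0.996
finger_force: 0.0
```

```bash
python3 - <<'E'
from h import *
goto((.584,-.0145,.0305),.165)
for n in("scene","side"):
    v=live(n)
    for c,st,_ in v.blobs((108,140,50),(128,255,255),40): print(n,c,v.pl(c,.063).round(3))
E
```

```text
t 22.65 pos [ 0.5701 -0.1499  0.1669] down [ 0.001 -0.    -1.   ] q [-0.46  0.51  1.4   0.    1.23 -0.63] shift [0.1311 0.0366 0.1364] wz 0.006 F [-0.3 -0.1 -0.5] gap 0.996 ff 0.0
R [[-0.17, 0.985], [0.985, 0.17]]
scene [511.3  53. ] [-0.149  0.748  0.063]
scene [237.  157.6] [ 0.447 -0.23   0.063]
scene [306.9 195.1] [ 0.587 -0.014  0.063]
side [357.1 147.9] [ 0.565 -0.233  0.063]
side [396.5 153.6] [ 0.445 -0.224  0.063]
side [356.3 161.5] [ 0.555 -0.159  0.063]
side [395.2 167.6] [ 0.442 -0.149  0.063]
side [336.4 190.3] [ 0.584 -0.011  0.063]
side [336.4 206. ] [0.571 0.053 0.063]
```

Emit:
step_arm(deltas=[0.0435,0.0122,0,0,0,0,0.085,0.0435,0.0122,0,0,0,0,0.085,0.0435,0.0122,0,0,0,0,0.085,0,0,0.037,0,0,0,0.085,0,0,0.037,0,0,0,0.085,0,0,0.034,0,0,0,0.085,0,0,0.028,0,0,0,0.085,0,0,0,0,0,0,0.045,0,0,0,0,0,0,0.045,0,0,0,0,0,0,0.045], squeeze=65)

```text
t: 24.0
eef_pos: [0.5847, -0.0163, 0.0318]
tool_rot: [2.021, 2.402, 0.002]
force: [1.7, -1.3, 1.6]
finger_gap: 0.648
finger_force: 70.5
```

Emit:
step_arm(deltas=[0,0,0,0,0,0,0.045,0,0,0,0,0,0,0.045,0,0,-0.015,0,0,0,0.045,0,0,-0.025,0,0,0,0.045,0,0,-0.035,0,0,0,0.045,0,0,-0.04,0,0,0,0.045,0,0,-0.025,0,0,0,0.045,0,0,0,0,0,0,0.045,0,0,0,0,0,0,0.045,0,0,0,0,0,0,0.045])

```text
t: 25.25
eef_pos: [0.5832, -0.0157, 0.1689]
tool_rot: [-2.021, -2.402, 0.002]
force: [-0.2, -0.2, -7.2]
finger_gap: 0.649
finger_force: 71.3
```

Emit:
step_arm(deltas=[0.016,0,0,0,0,0,0.045,0.03,0,0,0,0,0,0.045,0.035,0,0,0,0,0,0.045,0.035,0.001,0,0,0,0,0.045,0.035,0,0,0,0,0,0.045,0.03,0,0,0,0,0,0.045,0.015,0,0,0,0,0,0.045,0,0,0,0,0,0,0.045,0,0,0,0,0,0,0.045,0,0,0,0,0,0,0.045])

```text
t: 26.5
eef_pos: [0.5515, 0.1766, 0.1705]
tool_rot: [2.024, 2.403, -0.0]
force: [-0.0, 0.2, -7.7]
finger_gap: 0.644
finger_force: 71.2
```

```bash
python3 - <<'E'
from h import *
goto((.5513,.179,.17),.165)
S=live("scene");D=live("side","d9")
for n,v in(("s",S),("d",D)):
    for c,st,_ in v.blobs((108,140,50),(128,255,255),30): print(n,c,st,v.pl(c,.062).round(3))
a=np.hstack([cv2.resize(S.im[130:290,180:480],(400,213)),cv2.resize(D.im[120:320,230:430],(400,400))[:213]]) if 0 else np.vstack([S.im[130:290,180:480],D.im[110:310,180:480]])
cv2.imwrite("pics/end.png",cv2.resize(a,None,fx=1.65,fy=1.65,interpolation=2))
E
```

```text
t 26.5 pos [0.5515 0.1766 0.1705] down [-0. -0. -1.] q [ 0.11  0.49  1.43 -0.    1.23 -0.06] shift [0.0024 0.0002 0.0005] wz 0.006 F [-0.   0.2 -7.7] gap 0.644 ff 71.227359585464
R [[-0.17, 0.985], [0.985, 0.17]]
s [511.3  53. ] [492, 42, 40, 23, 687] [-0.151  0.749  0.062]
s [238.7 157.7] [233, 154, 13, 8, 53] [ 0.446 -0.225  0.062]
s [227.9 188.1] [221, 183, 15, 10, 85] [ 0.565 -0.235  0.062]
d [357.5 147.9] [352, 144, 13, 8, 84] [ 0.564 -0.235  0.062]
d [396.6 153.6] [390, 150, 15, 8, 95] [ 0.445 -0.226  0.062]
d [358.9 161.1] [353, 158, 12, 7, 66] [ 0.548 -0.164  0.062]
d [395.3 167.6] [388, 163, 16, 10, 115] [ 0.442 -0.151  0.062]
d [333.6 193.9] [323, 188, 22, 13, 223] [0.588 0.004 0.062]
d [334.  213.5] [322, 206, 25, 14, 225] [0.571 0.082 0.062]
```

View pics/end.png

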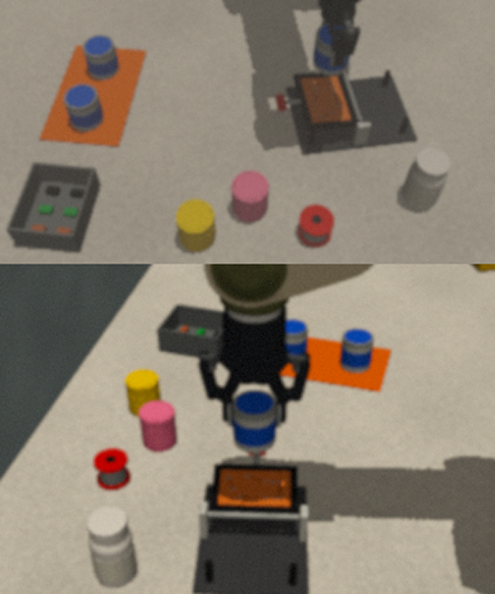

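Both part-used tins stand well inside the mat, and the full one is held upright about 14 cm above the bench over the copper-side-up board. The bystanders haven't moved. I'll make a 2 mm trim, then hand in.

Emit:
step_arm(deltas=[0.002,0,0,0,0,0,0.045,0,0,0,0,0,0,0.045,0,0,0,0,0,0,0.045,0,0,0,0,0,0,0.045,0,0,0,0,0,0,0.045,0,0,0,0,0,0,0.045,0,0,0,0,0,0,0.045,0,0,0,0,0,0,0.045,0,0,0,0,0,0,0.045,0,0,0,0,0,0,0.045])

```text
t: 27.85
eef_pos: [0.551, 0.1794, 0.1705]
tool_rot: [2.022, 2.404, 0.0]
force: [0.1, 0.8, -7.2]
finger_gap: 0.65
finger_force: 71.2
```

```bash
python3 -c "
from cell import *
print(hand_in())"
```

```text
the job is handed in; nothing more can be done
None
```

Handed in at about 28 s (no verdict was returned): the board lies copper side up, the two part-used tins (about 0.29 and 0.37 kg) stand on the orange mat, and the full one (about 0.77 kg) is held upright over the board's middle, its underside about 14 cm above the bench.

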